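Flip the ratchet and screw the filter lid home

ROBOT

A 7-joint arm with a two-finger parallel gripper is mounted at the origin on the work surface. World frame = base frame: x ahead of the robot, y to its left, z up, the work surface at z = 0. Lengths are in m, angles in rad, forces in N, time in s.
With the tool pointing down it reaches from about 0.425 to 0.95 m from the base axis. Payload 4.7 kg.
Tool frame: the origin (TCP) lies at the very end of the fingers, on their centre line; the grasp point (between the pads) lies 19 mm behind it (r.grip_depth is the distance from the TCP to the grasp point, in m); z points along the fingers, y is the line along which they close (so a half turn about z gives the same grasp; the last joint's range is limited). The gripper opens to 87 mm and grips with 3 to 60 N. Pads are 19 mm wide; open, the fingers measure 117 mm over their backs; the gripper's body (75 mm by 190 mm) begins 51 mm behind the grasp point.
Start: joints at [-1.327, 0.469, -0.049, 1.532, 0.024, 1.141, -0.082], TCP at [0.182, 0.65, 0.223] pointing down, gripper open.
Joint ranges: [-2.59, 2.59], [-0.33, 1.99], [-1.39, 1.29], [0.1, 2.45], [-1.04, 4.18], [0.21, 1.99], [-2.66, 2.66]. Speed limits (rad/s): [2.57, 2.57, 3.14, 3.14, 3.14, 3.14, 3.14].

INTERFACE

Orientations are given as a rotation vector (axis times angle).
In Python, from bench import r gives the robot as it stands. The module is installed in compiled form; this text tells all that it offers.
- The arm moves only by the tool play_rows, never from a script. Its argument "steps" is a list of rows, each an object of numbers: "x", "y", "z": the shift along the tool's x, y, z in m; "twist": the turn about the tool's z in degrees. A call has 1 to 20 rows; each row is the pose to reach, as a shift and turn from the pose commanded when the call began, along the tool's axes at that moment; what a row does not reach only later rows make up. A row lasts 1/10 s, in which the tool goes at most 50 mm and 8.59 degrees, less where a joint would pass 70% of its speed; a pose out of reach is approached as far as the arm can. A call with a gripper value outside its range is refused whole. "hand" is the finger opening in m, from 0 to 0.087, set as the call begins (left out, the last holds). The fingers move at their own pace and stop on an object; the grip force is fixed at half the most. Time passes only in rows, so rows that repeat a pose let the fingers close. It gives the time, the measured TCP pose, the force, the opening and the grip force at its end, in the units of the state.
- r.state(): the state, without advancing time (a new reading comes with each control period).
- r.read_camera(name): name is "side" or "top"; returns a dict with "img" (384x512x3 uint8, blue, green, red), "camera_matrix" (3x3 intrinsics, pixels), "R" (3x3) and "t" (3): a world point X has camera coordinates R X + t. Camera axes: x right, y down, z forward; pixel columns grow to the right and rows downward; lengths in m; the calibration is good to about 2 mm. A picture is of the moment at which its call begins. There is no depth.
- r.hand_in(): hands the job in; it is judged then, once.
Trained networks look in the newest picture that a camera, given by its name, has taken for a name from the list of things; names that differ only in an ending like _2 or _b are one class to them, and where a whole thing is asked for, a point or a joint stands for the part that bears it (a point fixed in the world has none). Each returns a list of dicts, best first, with "conf" (0 to 1); they miss things now and then, are a little off and sometimes report something else, mostly with a low value. They report only what shows in the picture. A call takes as long as a camera call.
- r.boxes_of(query, camera): "at" ([x, y, z] in m, in world coordinates, good to about 4 mm: the middle of the surface that is visible of it).
- r.mark_of(query, camera): "at" ([x, y, z] in m, in world coordinates, good to about 4 mm: a listed point, or the origin of a listed thing).
The state is a dict: "time_s": time; "joint_pos": joint angles; "qd": joint speeds; "joint_efforts": joint torques, N m; "eef_pos": TCP position; "orientation": TCP orientation; "contact_force": force on the tool from outside, world axes, zero at the start; "wrist_torque": the same for the moment, N m; "gripper_width": finger opening in m; "grasp_force": force on a finger pad.
Only numpy, scipy, OpenCV 4.12 (cv2) and the standard library are available. Lean on these libraries where they do the work, as an engineer would, in place of code of your own. Each camera call takes 0.05 s, during which the arm holds its last target. There are 200 camera calls.

TASK

The screw lid of the glass-washer's water filter has to be closed, but the ratchet handle on it is still set to loosen. Flip the red direction lever right over to its other end; before any tightening, check it by swinging the handle anticlockwise (seen from above) most of the way to its stop: it must free-wheel and leave the lid where it is. Then work the handle to and fro until the lid is screwed clockwise fully home, finish with a firm steady pull of about 15 N at the knob against the lid's stop without wrenching it, let go, and leave the crockery, bottles and brush around it where they are.

Things in the scene. Friction and masses are not known exactly. Their poses are not given: they have to be found in the camera images.
- hub (a point): Top centre of the handle's hub, 127 mm above the worktop, on the vertical axis of lid and handle. The filter head (blue, 152 mm across, on a dark flange 220 mm across) is fixed but stands elsewhere each time. z is up; -x is the handle's direction when joint handle reads 0 (towards the robot, within about 25 degrees).
- handle_knob (a point): Centre of the black upright knob at the end of the green handle: cylinder 28 mm across, 58 mm tall (127 to 185 mm above the worktop), 160 mm from the axis, fixed to the handle. The handle bar is 24 mm wide, 117 to 127 mm above the worktop. x points outwards along the handle, z up.
- handle (a joint): Ratchet handle angle, rad, positive anticlockwise from above; 0 is the middle, solid stops (steel posts) at -0.55 and +0.55. Free-wheeling takes 1 to 2 N at the knob with clicks every 0.48 rad (13 teeth), driving the lid about 6 N; at a stop it goes solid. On reversing to drive, up to 0.48 rad is lost before the pawl catches a tooth.
- lever_tip (a point): Centre of the red upright thumb post, 18 mm across, 129 to 165 mm above the worktop, at the free end of the direction lever. Seen from the knob towards the hub: post left (the start) = loosening; right = tightening, free-wheels anticlockwise; near the middle = drives neither way. About 4 N sideways moves it; it stays where it is left.
- lever_pivot (a point): Pivot of the red direction lever, on top of the handle's centre line, 72 mm out from the axis. The lever points from here back over the hub, 68 mm to its post, moves with the handle, and turns 0.4 rad to either side of the handle's centre line (post about 26 mm off that line) between solid stops.
- lid_turn (a joint): Angle of the lid in rad, positive anticlockwise from above (unscrewing): 0 = fully home against its solid stop. Starts at 1.2 to 2.0. The lid holds by friction and moves only when the ratchet drives it.
- lid_lug (a point): Outer top end of the yellow lug on the lid's rim, 86 mm from the axis, 95 mm above the worktop; with the lid home it lies over the white home mark on the far side of the flange (this hub frame's +x).
- lid: The white lid, 144 mm across, with its aluminium toothed wheel on top, 104 mm across, 97 to 115 mm above the worktop, 13 teeth; origin on the axis at worktop height.
- pawl: Brass rocking pawl under the handle, pivoting below the lever pivot; its two 45 mm arms reach out to both sides and the lever's spring sets one of them among the teeth. It pushes the teeth 47 mm from the axis, so 10 N at the knob (160 mm from the axis) becomes about 32 N on a tooth.
- mug: White mug, 80 mm across, 90 mm tall, loose; origin at the centre of its underside, z up its axis. Leave alone.
- bowl: Blue bowl, 120 mm across, 50 mm tall, loose; origin at the centre of its underside. Leave alone.
- jar: Amber jar with a green lid, 72 mm across, 110 mm tall, loose; origin at the centre of its underside. Leave alone.
- soap: Green soap bottle with a blue cap, 68 mm across, 170 mm tall, loose; origin at the centre of its underside. Leave alone.
- cup: White cup, 72 mm across, 70 mm tall, loose; origin at the centre of its underside. Leave alone.
- brush: Washing-up brush, 200 mm long, lying on the worktop; origin below its middle, x along it. Leave alone.

How it is judged:
On the way, in this order (a step that is already met when the one before it is completed fails the run):
1. with the lever flipped, the handle is swung anticlockwise most of the way (beyond 0.35 of 0.55 rad) while the lid has stayed where it was (lug moved less than 8 mm) (value of joint handle above 0.35 rad and distance of lid_lug from where it was at the start of the episode below 0.008 m), for 0.2 s.
2. the lid is driven fully home (within 0.06 rad of its stop) and held there firmly: the pawl presses on a tooth with over 30 N, about 10 N at the knob (value of joint lid_turn below 0.06 rad and contact force between pawl and lid above 30 N), for 0.15 s.
At the end, for the whole second after the job is handed in: The lid is within 0.06 rad of its stop and at rest with the handle at rest, and each of the six loose things is within 40 mm of where it started (value of joint lid_turn below 0.06 rad and not (velocity of joint lid_turn below -0.05 rad/s) and velocity of joint each of lid_turn, handle below 0.05 rad/s and distance of each of mug, bowl, jar, soap, cup, brush from where it was at the start of the episode below 0.04 m); the robot touches nothing.
It fails at once if the lid is wrenched: the pawl presses on a tooth with over 200 N, about 60 N at the knob (contact force between pawl and lid above 200 N).
It fails at once if a loose bystander is shoved more than 40 mm (distance of any of mug, bowl, jar, soap, cup, brush from where it was at the start of the episode above 0.04 m).
It fails at once if a mug, cup, bowl, jar or bottle is tipped by more than 0.4 rad (angle between any of mug, bowl, jar, soap, cup's own z axis and vertical above 0.4 rad).
It also fails if it takes over 61 s, if anything falls off the work surface, if the arm or the gripper's body presses on something with over 40 N, if the wrist force passes 120 N, or if a joint passes its speed limit or range.

## Working session

There is one attempt and no reset: what is moved stays moved. The work goes in short steps, Python scripts to look and compute and a tool call to move; the robot and the scene stay as the last step left them, time stands still between calls to the robot, and variables do not carry over. Pictures are saved under pics/ and viewed, at most 10 in all, crops included, and the job is handed in when it is done.

Besides the shell and the picture viewer there is one more tool, called after "Emit:" in YAML: its name, and indented under it one key for each argument. play_rows: Moves the arm, as the interface text tells. Its arguments: {"type":"object","properties":{"steps":{"type":"array","items":{"type":"object","properties":{"x":{"type":"number"},"y":{"type":"number"},"z":{"type":"number"},"twist":{"type":"number"}}}},"hand":{"type":"number"}},"required":["steps"]}

```bash
mkdir -p pics
python3 - <<'E'
from bench import r
import cv2
s=r.state();print({k:s[k] for k in('time_s','eef_pos','orientation','gripper_width','contact_force')})
a=r.read_camera('top');b=r.read_camera('side')
cv2.imwrite('pics/a.png',a['img']);cv2.imwrite('pics/b.png',b['img'])
for c in('top','side'):
  for q in('hub','handle_knob','lever_tip','lever_pivot','lid_lug'):
    print(c,q,[(d['at'],d['conf']) for d in r.mark_of(q,c)[:1]])
for q in('mug','bowl','jar','soap','cup','brush'):
    print(q,[(d['at'],d['conf']) for d in r.mark_of(q,'top')[:1]])
print(r.state()['time_s'])
E
```

```text
{'time_s': 0.0, 'eef_pos': array([0.1816963 , 0.64946812, 0.22151479]), 'orientation': array([-4.27182781e-01, -3.11222259e+00,  3.03217882e-03]), 'gripper_width': 0.08726617397412613, 'contact_force': array([-0.19036182,  0.02959085, -0.29812949])}
top hub [([0.6361, 0.0039, 0.1267], 0.64)]
top handle_knob [([0.4779, 0.0152, 0.1569], 0.74)]
top lever_tip [([0.6293, 0.0335, 0.1499], 0.53)]
top lever_pivot [([0.5592, 0.01, 0.1392], 0.61)]
top lid_lug [([0.6163, 0.0845, 0.0949], 0.7)]
side hub [([0.6364, 0.005, 0.1299], 0.95)]
side handle_knob [([0.4768, 0.0167, 0.1554], 0.87)]
side lever_tip [([0.626, 0.0338, 0.1507], 0.82)]
side lever_pivot [([0.5619, 0.0107, 0.1396], 0.66)]
side lid_lug [([0.6131, 0.0854, 0.0927], 0.8)]
mug [([0.509, -0.24, -0.0014], 0.84)]
bowl [([0.7128, 0.2248, 0.0019], 0.92)]
jar [([0.6527, -0.2259, 0.0015], 0.72)]
soap [([0.5126, -0.2395, 0.0013], 0.73)]
cup [([0.5941, 0.2726, -0.0045], 0.7)]
brush [([0.313, -0.2214, 0.0036], 0.96)]
0.9
```

View pics/a.png

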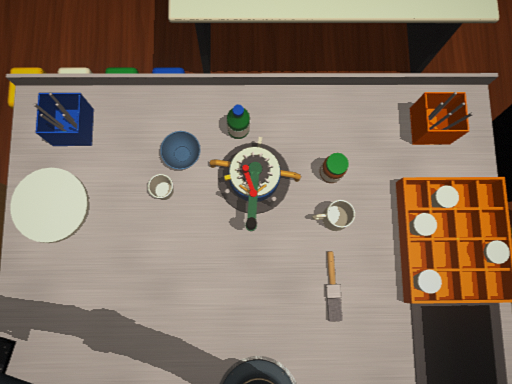

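View pics/b.png

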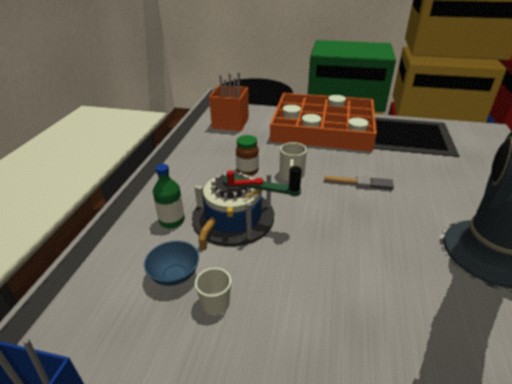

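The top view shows the filter at about (254,171), with the black knob at (251,223) and the red post at (245,168), left of the bar. The soap stands at (238,122). The side view agrees: the red lever lies along the green handle, and the soap is behind the filter.

```bash
cat > h.py <<'E'
import numpy as np
from scipy.spatial.transform import Rotation as Rn
from bench import r
def plan(pts,base=None):
    "world targets (x,y,z,yaw of tool y in deg or None) -> rows from measured pose"
    s=r.state();R=Rn.from_rotvec(s['orientation']).as_matrix();p=s['eef_pos']
    yaw=np.degrees(np.arctan2(R[1,1],R[0,1]))
    print('t',round(s['time_s'],2),'p',p.round(4),'yaw',yaw.round(1),'F',np.round(s['contact_force'],1),'w',round(s['gripper_width'],4),'toolx',R[:,0].round(3),'tooly',R[:,1].round(3))
    for q in pts:
        d=R.T@(np.array(q[:3])-p);print(q,'->',d.round(4),'twist',round(yaw-q[3],1))
E
python3 - <<'E'
from h import *
import cv2
a=r.read_camera('top')
cv2.imwrite('pics/c.png',cv2.resize(a['img'][105:240,180:330],None,fx=4.4,fy=4.4,interpolation=cv2.INTER_CUBIC))
K,R,t=a['camera_matrix'],a['R'],a['t']
def px(X):
    c=K@(R@np.array(X)+t);return (c[:2]/c[2]).round(1)
print('hub at .02',px([.636,.0045,.02]),'top',px([.636,.0045,.127]))
for yw in np.arange(-.45,.46,.1): print(round(yw,2),px([.636+.1*np.cos(yw),.0045+.1*np.sin(yw),.02]))
plan([(.62,.09,.22,85.8),(.62,.09,.142,85.8)])
for d in r.mark_of('soap','side'):print(d)
E
```

```text
hub at .02 [253.5 175.3] top [254.6 166.7]
-0.45 [267.4 146.4]
-0.35 [264.4 145.2]
-0.25 [261.2 144.2]
-0.15 [258.  143.6]
-0.05 [254.8 143.3]
0.05 [251.5 143.3]
0.15 [248.2 143.7]
0.25 [245.  144.3]
0.35 [241.9 145.3]
0.45 [238.9 146.5]
t 0.95 p [0.1818 0.6501 0.2226] yaw 74.4 F [-0.6  0.6 -1.4] w 0.0871 toolx [-0.963  0.269  0.   ] tooly [0.269 0.963 0.   ]
(0.62, 0.09, 0.22, 85.8) -> [-0.5729 -0.4213  0.0025] twist -11.4
(0.62, 0.09, 0.142, 85.8) -> [-0.5729 -0.4213  0.0805] twist -11.4
{'at': [0.786, 0.0494, -0.0002], 'conf': 0.77}
{'at': [0.4761, 0.0174, 0.1575], 'conf': 0.74}
```

View pics/c.png

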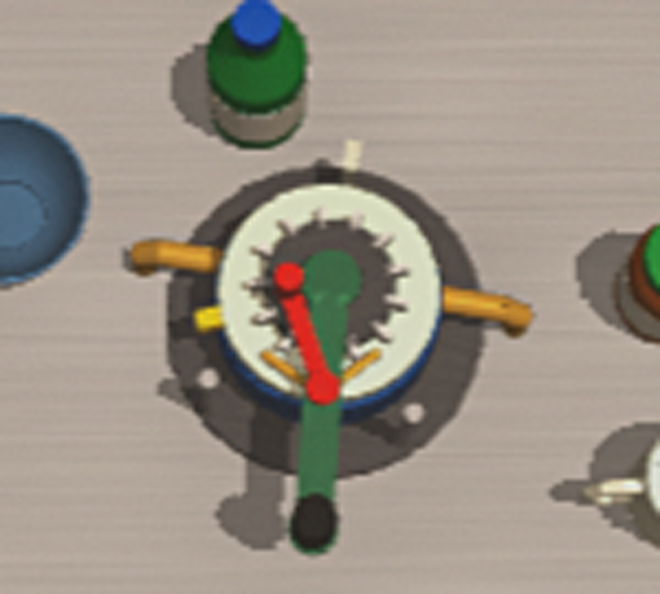

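The white home mark is at crop (352,155), so the hub yaw is about -0.18. That puts the handle at about +0.11 and the lid at about 2.0. I'll bring the closed fingers to the +y side of the red post.

Emit:
play_rows:
  hand: 0
  steps:
    - {"x": -0.04, "y": -0.03, "twist": 0}
    - {"x": -0.08, "y": -0.059, "twist": -4}
    - {"x": -0.12, "y": -0.088, "twist": -8}
    - {"x": -0.16, "y": -0.118, "twist": -11.4}
    - {"x": -0.2, "y": -0.147, "twist": -11.4}
    - {"x": -0.24, "y": -0.176, "twist": -11.4}
    - {"x": -0.28, "y": -0.206, "twist": -11.4}
    - {"x": -0.32, "y": -0.235, "twist": -11.4}
    - {"x": -0.36, "y": -0.265, "twist": -11.4}
    - {"x": -0.4, "y": -0.294, "twist": -11.4}
    - {"x": -0.44, "y": -0.324, "twist": -11.4}
    - {"x": -0.48, "y": -0.353, "twist": -11.4}
    - {"x": -0.52, "y": -0.382, "twist": -11.4}
    - {"x": -0.55, "y": -0.404, "twist": -11.4}
    - {"x": -0.573, "y": -0.421, "twist": -11.4}
    - {"x": -0.573, "y": -0.421, "twist": -11.4}
    - {"x": -0.573, "y": -0.421, "twist": -11.4}

```text
$.steps[0]: bad value
```

Run:
```python
from h import *
a=r.read_camera('top')
for q in('lever_tip','handle_knob'):print([(d['at'],d['conf']) for d in r.mark_of(q,'top')[:1]])
plan([(.627,.08,.142,85.8),(.627,.06,.142,85.8),(.627,-.01,.142,85.8)])
```

```text
[([0.63, 0.0326, 0.151], 0.73)]
[([0.4757, 0.0139, 0.1542], 0.61)]
t 1.15 p [0.1819 0.6501 0.2226] yaw 74.4 F [-0.8  0.6  0.2] w 0.0871 toolx [-0.963  0.269  0.   ] tooly [0.269 0.963 0.   ]
(0.627, 0.08, 0.142, 85.8) -> [-0.5823 -0.429   0.0806] twist -11.4
(0.627, 0.06, 0.142, 85.8) -> [-0.5877 -0.4483  0.0806] twist -11.4
(0.627, -0.01, 0.142, 85.8) -> [-0.6065 -0.5157  0.0806] twist -11.4
```

Emit:
play_rows:
  hand: 0
  steps:
    - {"x": -0.04, "y": -0.029, "z": 0, "twist": 0}
    - {"x": -0.08, "y": -0.059, "z": 0, "twist": -4}
    - {"x": -0.12, "y": -0.088, "z": 0, "twist": -8}
    - {"x": -0.16, "y": -0.118, "z": 0, "twist": -11.4}
    - {"x": -0.2, "y": -0.147, "z": 0, "twist": -11.4}
    - {"x": -0.24, "y": -0.176, "z": 0, "twist": -11.4}
    - {"x": -0.28, "y": -0.206, "z": 0, "twist": -11.4}
    - {"x": -0.32, "y": -0.235, "z": 0, "twist": -11.4}
    - {"x": -0.36, "y": -0.265, "z": 0, "twist": -11.4}
    - {"x": -0.4, "y": -0.294, "z": 0, "twist": -11.4}
    - {"x": -0.44, "y": -0.324, "z": 0, "twist": -11.4}
    - {"x": -0.48, "y": -0.353, "z": 0, "twist": -11.4}
    - {"x": -0.52, "y": -0.382, "z": 0, "twist": -11.4}
    - {"x": -0.55, "y": -0.404, "z": 0, "twist": -11.4}
    - {"x": -0.573, "y": -0.421, "z": 0, "twist": -11.4}
    - {"x": -0.573, "y": -0.421, "z": 0, "twist": -11.4}
    - {"x": -0.573, "y": -0.421, "z": 0, "twist": -11.4}

```text
time_s: 2.85
eef_pos: [0.6202, 0.09, 0.2223]
orientation: [-0.118, -3.139, -0.001]
contact_force: [-0.2, 1.2, -0.6]
gripper_width: 0.0001
grasp_force: 0.0
```

Run:
```python
from h import *
plan([(.627,.08,.142,85.8),(.627,.06,.142,85.8),(.627,-.01,.142,85.8)])
```

```text
t 2.85 p [0.6202 0.09   0.2223] yaw 85.7 F [-0.2  1.2 -0.6] w 0.0001 toolx [-0.997  0.075  0.001] tooly [0.075 0.997 0.   ]
(0.627, 0.08, 0.142, 85.8) -> [-0.0076 -0.0095  0.0803] twist -0.1
(0.627, 0.06, 0.142, 85.8) -> [-0.0091 -0.0294  0.0803] twist -0.1
(0.627, -0.01, 0.142, 85.8) -> [-0.0144 -0.0992  0.0803] twist -0.1
```

Emit:
play_rows:
  steps:
    - {"x": -0.003, "y": 0, "z": 0.04, "twist": 0}
    - {"x": -0.007, "y": 0, "z": 0.08, "twist": 0}
    - {"x": -0.007, "y": -0.015, "z": 0.08, "twist": 0}
    - {"x": -0.008, "y": -0.03, "z": 0.08, "twist": 0}
    - {"x": -0.008, "y": -0.04, "z": 0.08, "twist": 0}
    - {"x": -0.008, "y": -0.05, "z": 0.08, "twist": 0}
    - {"x": -0.008, "y": -0.06, "z": 0.08, "twist": 0}
    - {"x": -0.008, "y": -0.07, "z": 0.08, "twist": 0}
    - {"x": -0.008, "y": -0.077, "z": 0.08, "twist": 0}
    - {"x": -0.008, "y": -0.082, "z": 0.08, "twist": 0}
    - {"x": -0.008, "y": -0.085, "z": 0.08, "twist": 0}
    - {"x": -0.008, "y": -0.085, "z": 0.08, "twist": 0}

```text
time_s: 4.05
eef_pos: [0.6216, 0.0046, 0.1426]
orientation: [-0.116, -3.139, 0.0]
contact_force: [0.2, 2.0, 2.3]
gripper_width: 0.0002
grasp_force: 1.0
```

Run:
```python
from h import *
a=r.read_camera('top');b=r.read_camera('side')
for c in('top','side'):
  for q in('lever_tip','lever_pivot','handle_knob','lid_lug'):print(c,q,[(d['at'],d['conf']) for d in r.mark_of(q,c)[:1]])
plan([])
```

```text
top lever_tip [([0.5113, -0.2398, 0.0034], 0.38)]
top lever_pivot []
top handle_knob []
top lid_lug [([0.5938, 0.2775, -0.0029], 0.66)]
side lever_tip [([0.6266, -0.0119, 0.1519], 0.74)]
side lever_pivot [([0.5654, 0.0096, 0.1399], 0.67)]
side handle_knob [([0.478, 0.0158, 0.1549], 0.77)]
side lid_lug [([0.6162, 0.0844, 0.0952], 0.59)]
t 4.55 p [0.6216 0.0048 0.1422] yaw 85.8 F [-0.1  1.1  1.4] w 0.0004 toolx [-0.997  0.074  0.001] tooly [ 0.074  0.997 -0.   ]
```

Emit:
play_rows:
  steps:
    - {"x": 0, "y": -0.004, "z": 0, "twist": 0}
    - {"x": 0, "y": -0.008, "z": 0, "twist": 0}
    - {"x": 0, "y": -0.008, "z": 0, "twist": 0}

```text
time_s: 4.85
eef_pos: [0.6199, -0.0025, 0.1421]
orientation: [-0.116, -3.136, -0.002]
contact_force: [-1.9, 3.7, 1.9]
gripper_width: 0.0008
grasp_force: 1.8
```

Emit:
play_rows:
  steps:
    - {"x": 0, "y": -0.002, "z": 0, "twist": 0}
    - {"x": 0, "y": -0.004, "z": 0, "twist": 0}
    - {"x": 0, "y": -0.004, "z": 0, "twist": 0}

```text
time_s: 5.15
eef_pos: [0.6199, -0.0034, 0.1421]
orientation: [-0.112, -3.137, -0.007]
contact_force: [-1.9, 8.8, 2.1]
gripper_width: 0.0004
grasp_force: 4.2
```

Emit:
play_rows:
  hand: 0.05
  steps:
    - {"x": 0, "y": 0.03, "z": 0, "twist": 0}
    - {"x": 0, "y": 0.03, "z": -0.04, "twist": 0}
    - {"x": 0.02, "y": 0.025, "z": -0.07, "twist": 0}
    - {"x": 0.06, "y": 0.02, "z": -0.07, "twist": 0}
    - {"x": 0.1, "y": 0.015, "z": -0.07, "twist": 0}
    - {"x": 0.14, "y": 0.012, "z": -0.07, "twist": 0}
    - {"x": 0.143, "y": 0.012, "z": -0.07, "twist": 0}
    - {"x": 0.143, "y": 0.012, "z": -0.07, "twist": 0}

```text
time_s: 5.95
eef_pos: [0.479, 0.0143, 0.2129]
orientation: [0.117, 3.138, -0.001]
contact_force: [0.7, 0.5, 0.1]
gripper_width: 0.0484
grasp_force: 0.0
```

Run:
```python
from h import *
b=r.read_camera('side');K=None
for q in('lever_tip','lever_pivot','handle_knob','lid_lug'):print(q,[(d['at'],d['conf']) for d in r.mark_of(q,'side')[:1]])
H=np.array([.636,.0045])
P=[(.477,.0155,.137,85.8)]
plan(P)
print('arc rel. to knob in straddle-pose tool axes')
th0=np.arctan2(.011,-.159);ax=np.array([[-.997,.074],[.074,.997]])
k0=H+.16*np.array([np.cos(th0),np.sin(th0)])
for d in list(np.arange(-.7,.5,.1)):
    k=H+.16*np.array([np.cos(th0+d),np.sin(th0+d)]);print(round(d,2),(ax@(k-k0)).round(4),'tw',round(-np.degrees(d),1))
```

```text
lever_tip [([0.6251, -0.0193, 0.1515], 0.89)]
lever_pivot [([0.5629, 0.0129, 0.1371], 0.89)]
handle_knob [([0.4793, 0.0143, 0.1558], 0.56)]
lid_lug [([0.6159, 0.0828, 0.0958], 0.69)]
t 6.2 p [0.4805 0.0152 0.2124] yaw 85.8 F [-0.6  0.4  0.3] w 0.0497 toolx [-0.997  0.074 -0.   ] tooly [ 0.074  0.997 -0.   ]
(0.477, 0.0155, 0.137, 85.8) -> [0.0035 0.0001 0.0754] twist -0.0
arc rel. to knob in straddle-pose tool axes
-0.7 [-0.0371  0.1032] tw 40.1
-0.6 [-0.0275  0.0905] tw 34.4
-0.5 [-0.0192  0.0768] tw 28.6
-0.4 [-0.0123  0.0624] tw 22.9
-0.3 [-0.0069  0.0473] tw 17.2
-0.2 [-0.003   0.0318] tw 11.5
-0.1 [-0.0007  0.016 ] tw 5.7
-0.0 [0. 0.] tw 0.0
0.1 [-0.0009 -0.016 ] tw -5.7
0.2 [-0.0033 -0.0318] tw -11.5
0.3 [-0.0074 -0.0472] tw -17.2
0.4 [-0.0129 -0.0622] tw -22.9
```

Emit:
play_rows:
  hand: 0.05
  steps:
    - {"x": 0.002, "y": 0, "z": 0.035, "twist": 0}
    - {"x": 0.002, "y": 0, "z": 0.06, "twist": 0}
    - {"x": 0.002, "y": 0, "z": 0.076, "twist": 0}
    - {"x": 0.002, "y": 0, "z": 0.076, "twist": 0}

```text
time_s: 6.6
eef_pos: [0.4762, 0.0154, 0.1342]
orientation: [-0.116, -3.134, 0.002]
contact_force: [0.7, -0.5, 0.6]
gripper_width: 0.0496
grasp_force: 0.0
```

Emit:
play_rows:
  hand: 0.034
  steps:
    - {"x": 0, "y": 0, "z": 0, "twist": 0}
    - {"x": 0, "y": 0, "z": 0, "twist": 0}
    - {"x": -0.0, "y": -0.01, "z": 0, "twist": -4}
    - {"x": -0.001, "y": -0.019, "z": 0, "twist": -6}
    - {"x": -0.002, "y": -0.027, "z": 0, "twist": -9}
    - {"x": -0.003, "y": -0.035, "z": 0, "twist": -11.5}
    - {"x": -0.005, "y": -0.043, "z": 0, "twist": -14}
    - {"x": -0.007, "y": -0.05, "z": 0, "twist": -17}
    - {"x": -0.009, "y": -0.055, "z": 0, "twist": -19}
    - {"x": -0.011, "y": -0.059, "z": 0, "twist": -20}
    - {"x": -0.011, "y": -0.059, "z": 0, "twist": -20}
    - {"x": -0.011, "y": -0.059, "z": 0, "twist": -20}

```text
time_s: 7.8
eef_pos: [0.4844, -0.0441, 0.137]
orientation: [-0.43, 3.111, -0.0]
contact_force: [0.1, -0.1, -0.6]
gripper_width: 0.0343
grasp_force: 0.0
```

Run:
```python
from h import *
a=r.read_camera('top');b=r.read_camera('side')
for c in('side','top'):
 for q in('lever_tip','handle_knob','lid_lug'):print(c,q,[(d['at'],d['conf']) for d in r.mark_of(q,c)[:1]])
plan([])
```

```text
side lever_tip [([0.635, -0.0198, 0.1506], 0.68)]
side handle_knob [([0.483, -0.0422, 0.156], 0.62)]
side lid_lug [([0.6154, 0.0859, 0.0946], 0.64)]
top lever_tip [([0.6368, -0.0232, 0.1492], 0.62)]
top handle_knob [([0.512, -0.2403, -0.0007], 0.7)]
top lid_lug [([0.6152, 0.0829, 0.0933], 0.78)]
t 8.2 p [ 0.4839 -0.0439  0.1365] yaw 105.8 F [-0.   0.7 -0.9] w 0.0338 toolx [-0.962 -0.272  0.   ] tooly [-0.272  0.962  0.   ]
```

```bash
cat >> h.py <<'E'
H=np.array([.636,.0045]);YAW=-.18
def arc(target,step=.1,rad=.16):
    "rows along the knob arc to TCP handle-angle target"
    s=r.state();R=Rn.from_rotvec(s['orientation']).as_matrix();p=s['eef_pos']
    b=p[:2]-H;a0=(np.arctan2(b[1],b[0])-np.pi-YAW+np.pi)%(2*np.pi)-np.pi
    n=int(np.ceil(abs(target-a0)/step));print('TCP angle',a0.round(3),'r',np.hypot(*b).round(4),'z',p[2].round(4),'F',np.round(s['contact_force'],1))
    yaw=np.degrees(np.arctan2(R[1,1],R[0,1]))
    for a in np.linspace(a0,target,n+1)[1:]:
        g=np.pi+YAW+a;q=H+rad*np.array([np.cos(g),np.sin(g)])
        d=R.T@np.r_[q-p[:2],0];tw=(yaw-(np.degrees(g)-90)+180)%360-180
        print('{"x": %.3f, "y": %.3f, "z": 0, "twist": %.0f}'%(d[0],d[1],tw),end=', ')
    print()
E
python3 -c "
from h import *
arc(-.5)"
```

```text
TCP angle 0.488 r 0.1596 z 0.1365 F [-0.   0.7 -0.9]
{"x": 0.000, "y": 0.016, "z": 0, "twist": 4}, {"x": -0.002, "y": 0.031, "z": 0, "twist": 9}, {"x": -0.005, "y": 0.047, "z": 0, "twist": 15}, {"x": -0.010, "y": 0.062, "z": 0, "twist": 21}, {"x": -0.016, "y": 0.076, "z": 0, "twist": 26}, {"x": -0.024, "y": 0.090, "z": 0, "twist": 32}, {"x": -0.033, "y": 0.103, "z": 0, "twist": 38}, {"x": -0.043, "y": 0.115, "z": 0, "twist": 43}, {"x": -0.055, "y": 0.126, "z": 0, "twist": 49}, {"x": -0.067, "y": 0.136, "z": 0, "twist": 55},
```

Emit:
play_rows:
  steps:
    - {"x": 0.0, "y": 0.016, "z": 0, "twist": 4}
    - {"x": -0.002, "y": 0.031, "z": 0, "twist": 9}
    - {"x": -0.005, "y": 0.047, "z": 0, "twist": 15}
    - {"x": -0.01, "y": 0.062, "z": 0, "twist": 21}
    - {"x": -0.016, "y": 0.076, "z": 0, "twist": 26}
    - {"x": -0.024, "y": 0.09, "z": 0, "twist": 32}
    - {"x": -0.033, "y": 0.103, "z": 0, "twist": 38}
    - {"x": -0.043, "y": 0.115, "z": 0, "twist": 43}
    - {"x": -0.055, "y": 0.126, "z": 0, "twist": 49}
    - {"x": -0.067, "y": 0.136, "z": 0, "twist": 55}
    - {"x": -0.067, "y": 0.136, "z": 0, "twist": 55}
    - {"x": -0.067, "y": 0.136, "z": 0, "twist": 55}

```text
time_s: 9.4
eef_pos: [0.5111, 0.1043, 0.1363]
orientation: [-1.052, -2.96, 0.002]
contact_force: [-0.4, -1.3, -0.5]
gripper_width: 0.0341
grasp_force: 0.8
```

```bash
cat >> h.py <<'E'
def look():
  for c in('side','top'):
    r.read_camera(c)
    for q in('handle_knob','lid_lug'):
      for d in r.mark_of(q,c)[:1]:
        b=np.array(d['at'])[:2]-H;o=np.pi if q=='handle_knob' else 0
        print(c,q,np.round(d['at'],3),d['conf'],'angle',round((np.arctan2(b[1],b[0])-o-YAW+np.pi)%(2*np.pi)-np.pi,3),'r',np.hypot(*b).round(3))
E
python3 -c "
from h import *
look();arc(.5)"
```

```text
side handle_knob [0.509 0.103 0.155] 0.96 angle -0.483 r 0.161
side lid_lug [0.679 0.072 0.095] 0.62 angle 1.184 r 0.08
top handle_knob [0.712 0.226 0.   ] 0.52 angle -1.724 r 0.234
top lid_lug [0.68  0.072 0.095] 0.86 angle 1.17 r 0.08
TCP angle -0.494 r 0.16 z 0.1364 F [-0.8 -2.5 -0.4]
{"x": -0.001, "y": -0.016, "z": 0, "twist": -6}, {"x": -0.004, "y": -0.032, "z": 0, "twist": -12}, {"x": -0.008, "y": -0.047, "z": 0, "twist": -18}, {"x": -0.013, "y": -0.062, "z": 0, "twist": -23}, {"x": -0.020, "y": -0.076, "z": 0, "twist": -29}, {"x": -0.029, "y": -0.090, "z": 0, "twist": -35}, {"x": -0.038, "y": -0.102, "z": 0, "twist": -40}, {"x": -0.049, "y": -0.114, "z": 0, "twist": -46}, {"x": -0.061, "y": -0.124, "z": 0, "twist": -52}, {"x": -0.074, "y": -0.133, "z": 0, "twist": -58},
```

Emit:
play_rows:
  steps:
    - {"x": -0.001, "y": -0.016, "z": 0, "twist": -6}
    - {"x": -0.004, "y": -0.032, "z": 0, "twist": -12}
    - {"x": -0.008, "y": -0.047, "z": 0, "twist": -18}
    - {"x": -0.013, "y": -0.062, "z": 0, "twist": -23}
    - {"x": -0.02, "y": -0.076, "z": 0, "twist": -29}
    - {"x": -0.029, "y": -0.09, "z": 0, "twist": -35}
    - {"x": -0.038, "y": -0.102, "z": 0, "twist": -40}
    - {"x": -0.049, "y": -0.114, "z": 0, "twist": -46}
    - {"x": -0.061, "y": -0.124, "z": 0, "twist": -52}
    - {"x": -0.074, "y": -0.133, "z": 0, "twist": -58}
    - {"x": -0.079, "y": -0.137, "z": 0, "twist": -60}
    - {"x": -0.079, "y": -0.137, "z": 0, "twist": -60}

```text
time_s: 10.9
eef_pos: [0.4866, -0.0515, 0.1368]
orientation: [-0.563, 3.089, 0.001]
contact_force: [-0.3, 0.8, 0.1]
gripper_width: 0.0339
grasp_force: 0.0
```

```bash
python3 -c "
from h import *
arc(-.52)"
```

```text
TCP angle 0.539 r 0.1595 z 0.1368 F [-0.3  0.8  0.1]
{"x": -0.000, "y": 0.015, "z": 0, "twist": 6}, {"x": -0.003, "y": 0.031, "z": 0, "twist": 11}, {"x": -0.006, "y": 0.046, "z": 0, "twist": 17}, {"x": -0.011, "y": 0.060, "z": 0, "twist": 22}, {"x": -0.018, "y": 0.074, "z": 0, "twist": 28}, {"x": -0.026, "y": 0.087, "z": 0, "twist": 33}, {"x": -0.035, "y": 0.100, "z": 0, "twist": 39}, {"x": -0.045, "y": 0.111, "z": 0, "twist": 44}, {"x": -0.056, "y": 0.122, "z": 0, "twist": 50}, {"x": -0.068, "y": 0.131, "z": 0, "twist": 55}, {"x": -0.081, "y": 0.139, "z": 0, "twist": 61},
```

Emit:
play_rows:
  steps:
    - {"x": 0.0, "y": 0.015, "z": 0, "twist": 6}
    - {"x": -0.003, "y": 0.031, "z": 0, "twist": 11}
    - {"x": -0.006, "y": 0.046, "z": 0, "twist": 17}
    - {"x": -0.011, "y": 0.06, "z": 0, "twist": 22}
    - {"x": -0.018, "y": 0.074, "z": 0, "twist": 28}
    - {"x": -0.026, "y": 0.087, "z": 0, "twist": 33}
    - {"x": -0.035, "y": 0.1, "z": 0, "twist": 39}
    - {"x": -0.045, "y": 0.111, "z": 0, "twist": 44}
    - {"x": -0.056, "y": 0.122, "z": 0, "twist": 50}
    - {"x": -0.068, "y": 0.131, "z": 0, "twist": 55}
    - {"x": -0.081, "y": 0.139, "z": 0, "twist": 61}
    - {"x": -0.081, "y": 0.139, "z": 0, "twist": 61}

```text
time_s: 12.1
eef_pos: [0.5129, 0.1085, 0.1366]
orientation: [1.078, 2.95, -0.001]
contact_force: [-1.6, -2.9, 1.2]
gripper_width: 0.0338
grasp_force: 1.3
```

```bash
python3 -c "
from h import *
look();arc(.55)"
```

```text
side handle_knob [0.513 0.104 0.157] 0.89 angle -0.497 r 0.158
side lid_lug [0.72  0.002 0.095] 0.66 angle 0.154 r 0.084
top lid_lug [0.72  0.001 0.095] 0.73 angle 0.143 r 0.085
TCP angle -0.513 r 0.1614 z 0.1364 F [-0.1 -1.4 -1.1]
{"x": -0.002, "y": -0.015, "z": 0, "twist": -6}, {"x": -0.005, "y": -0.031, "z": 0, "twist": -12}, {"x": -0.008, "y": -0.046, "z": 0, "twist": -17}, {"x": -0.014, "y": -0.060, "z": 0, "twist": -23}, {"x": -0.020, "y": -0.074, "z": 0, "twist": -28}, {"x": -0.028, "y": -0.087, "z": 0, "twist": -34}, {"x": -0.038, "y": -0.100, "z": 0, "twist": -39}, {"x": -0.048, "y": -0.111, "z": 0, "twist": -45}, {"x": -0.059, "y": -0.122, "z": 0, "twist": -50}, {"x": -0.072, "y": -0.131, "z": 0, "twist": -56}, {"x": -0.085, "y": -0.139, "z": 0, "twist": -61},
```

Emit:
play_rows:
  steps:
    - {"x": -0.002, "y": -0.015, "z": 0, "twist": -6}
    - {"x": -0.005, "y": -0.031, "z": 0, "twist": -12}
    - {"x": -0.008, "y": -0.046, "z": 0, "twist": -17}
    - {"x": -0.014, "y": -0.06, "z": 0, "twist": -23}
    - {"x": -0.02, "y": -0.074, "z": 0, "twist": -28}
    - {"x": -0.028, "y": -0.087, "z": 0, "twist": -34}
    - {"x": -0.038, "y": -0.1, "z": 0, "twist": -39}
    - {"x": -0.038, "y": -0.1, "z": 0, "twist": -39}

```text
time_s: 13.2
eef_pos: [0.4767, 0.0053, 0.1367]
orientation: [0.039, 3.141, 0.001]
contact_force: [-0.2, 0.1, 0.9]
gripper_width: 0.034
grasp_force: 0.0
```

```bash
python3 -c "
from h import *
arc(-.05,.05)
"
```

```text
TCP angle 0.175 r 0.1593 z 0.1367 F [-0.2  0.1  0.9]
{"x": 0.001, "y": 0.007, "z": 0, "twist": 1}, {"x": 0.000, "y": 0.014, "z": 0, "twist": 4}, {"x": -0.000, "y": 0.022, "z": 0, "twist": 7}, {"x": -0.001, "y": 0.029, "z": 0, "twist": 9}, {"x": -0.003, "y": 0.036, "z": 0, "twist": 12},
```

Emit:
play_rows:
  steps:
    - {"x": 0.001, "y": 0.007, "z": 0, "twist": 1}
    - {"x": 0, "y": 0.014, "z": 0, "twist": 4}
    - {"x": 0, "y": 0.022, "z": 0, "twist": 7}
    - {"x": -0.001, "y": 0.029, "z": 0, "twist": 9}
    - {"x": -0.003, "y": 0.036, "z": 0, "twist": 12}
    - {"x": -0.003, "y": 0.036, "z": 0, "twist": 12}

```text
time_s: 13.8
eef_pos: [0.4803, 0.0432, 0.1366]
orientation: [-0.362, -3.12, 0.001]
contact_force: [-1.6, -3.2, 2.1]
gripper_width: 0.034
grasp_force: 1.8
```

```bash
python3 -c "
from h import *
look();arc(-.2,.02)
"
```

```text
side handle_knob [0.479 0.04  0.157] 0.63 angle -0.046 r 0.161
side lid_lug [ 0.718 -0.001  0.095] 0.7 angle 0.11 r 0.083
top lid_lug [ 0.721 -0.001  0.096] 0.69 angle 0.113 r 0.085
TCP angle -0.06 r 0.1602 z 0.1365 F [-1.8 -2.8  2. ]
{"x": -0.000, "y": 0.003, "z": 0, "twist": 1}, {"x": -0.000, "y": 0.006, "z": 0, "twist": 3}, {"x": -0.001, "y": 0.008, "z": 0, "twist": 4}, {"x": -0.001, "y": 0.011, "z": 0, "twist": 5}, {"x": -0.001, "y": 0.014, "z": 0, "twist": 6}, {"x": -0.001, "y": 0.017, "z": 0, "twist": 7}, {"x": -0.002, "y": 0.020, "z": 0, "twist": 8}, {"x": -0.002, "y": 0.022, "z": 0, "twist": 9},
```

Emit:
play_rows:
  steps:
    - {"x": 0, "y": 0.003, "z": 0, "twist": 1}
    - {"x": 0, "y": 0.006, "z": 0, "twist": 3}
    - {"x": -0.001, "y": 0.008, "z": 0, "twist": 4}
    - {"x": -0.001, "y": 0.011, "z": 0, "twist": 5}
    - {"x": -0.001, "y": 0.011, "z": 0, "twist": 5}

```text
time_s: 14.6
eef_pos: [0.4836, 0.0526, 0.1364]
orientation: [-0.499, -3.1, 0.001]
contact_force: [-2.8, -4.9, 2.3]
gripper_width: 0.0341
grasp_force: 2.3
```

Emit:
play_rows:
  steps:
    - {"x": 0, "y": 0.003, "z": 0, "twist": 1}
    - {"x": 0, "y": 0.006, "z": 0, "twist": 2}
    - {"x": 0, "y": 0.006, "z": 0, "twist": 2}

```text
time_s: 14.9
eef_pos: [0.4856, 0.0584, 0.1364]
orientation: [-0.553, -3.091, 0.001]
contact_force: [-2.5, -4.2, 2.8]
gripper_width: 0.0341
grasp_force: 2.3
```

Emit:
play_rows:
  steps:
    - {"x": 0, "y": 0.002, "z": 0, "twist": 1}
    - {"x": 0, "y": 0.004, "z": 0, "twist": 1}
    - {"x": 0, "y": 0.004, "z": 0, "twist": 1}

```text
time_s: 15.2
eef_pos: [0.4868, 0.0621, 0.1364]
orientation: [-0.58, -3.086, 0.001]
contact_force: [-2.7, -3.3, 2.6]
gripper_width: 0.034
grasp_force: 2.5
```

Emit:
play_rows:
  steps:
    - {"x": 0, "y": 0.002, "z": 0, "twist": 1}
    - {"x": 0, "y": 0.004, "z": 0, "twist": 1}
    - {"x": 0, "y": 0.004, "z": 0, "twist": 1}

```text
time_s: 15.5
eef_pos: [0.4882, 0.0659, 0.1364]
orientation: [-0.607, -3.081, 0.001]
contact_force: [-4.0, -3.5, 2.9]
gripper_width: 0.034
grasp_force: 2.5
```

Emit:
play_rows:
  steps:
    - {"x": 0, "y": 0.002, "z": 0, "twist": 1}
    - {"x": 0, "y": 0.004, "z": 0, "twist": 1}
    - {"x": 0, "y": 0.004, "z": 0, "twist": 1}

```text
time_s: 15.8
eef_pos: [0.4896, 0.0696, 0.1364]
orientation: [-0.634, -3.075, 0.001]
contact_force: [-2.9, -4.0, 3.8]
gripper_width: 0.0341
grasp_force: 2.5
```

```bash
python3 -c "
from h import *
look();arc(-.3,.02)
"
```

```text
side handle_knob [0.49  0.068 0.159] 0.69 angle -0.231 r 0.159
side lid_lug [ 0.717 -0.016  0.095] 0.57 angle -0.062 r 0.083
top lid_lug [ 0.719 -0.016  0.093] 0.97 angle -0.067 r 0.086
TCP angle -0.238 r 0.1602 z 0.1364 F [-2.8 -3.3  3.4]
{"x": -0.000, "y": 0.002, "z": 0, "twist": 2}, {"x": -0.000, "y": 0.005, "z": 0, "twist": 2}, {"x": -0.000, "y": 0.007, "z": 0, "twist": 3}, {"x": -0.001, "y": 0.010, "z": 0, "twist": 4},
```

Emit:
play_rows:
  steps:
    - {"x": 0, "y": 0.002, "z": 0, "twist": 1}
    - {"x": 0, "y": 0.004, "z": 0, "twist": 2}
    - {"x": 0, "y": 0.004, "z": 0, "twist": 2}

```text
time_s: 16.4
eef_pos: [0.491, 0.0719, 0.1363]
orientation: [-0.689, -3.063, 0.004]
contact_force: [-4.1, -7.7, 4.1]
gripper_width: 0.034
grasp_force: 4.0
```

Emit:
play_rows:
  steps:
    - {"x": 0, "y": 0.002, "z": 0, "twist": 1}
    - {"x": 0, "y": 0.004, "z": 0, "twist": 1}
    - {"x": 0, "y": 0.004, "z": 0, "twist": 1}

```text
time_s: 16.7
eef_pos: [0.492, 0.074, 0.1362]
orientation: [-0.716, -3.056, 0.007]
contact_force: [-4.6, -9.7, 6.0]
gripper_width: 0.0343
grasp_force: 5.6
```

Emit:
play_rows:
  steps:
    - {"x": 0, "y": 0.002, "z": 0, "twist": 1}
    - {"x": 0, "y": 0.004, "z": 0, "twist": 1}
    - {"x": 0, "y": 0.004, "z": 0, "twist": 1}

```text
time_s: 17.0
eef_pos: [0.4931, 0.0761, 0.1361]
orientation: [-0.744, -3.048, 0.011]
contact_force: [-7.3, -12.7, 7.9]
gripper_width: 0.0342
grasp_force: 7.4
```

Emit:
play_rows:
  steps:
    - {"x": 0, "y": 0.001, "z": 0, "twist": 0}
    - {"x": 0, "y": 0.001, "z": 0, "twist": 0}
    - {"x": 0, "y": 0.001, "z": 0, "twist": 0}
    - {"x": 0, "y": 0.001, "z": 0, "twist": 0}
    - {"x": 0, "y": 0.001, "z": 0, "twist": 0}

```text
time_s: 17.5
eef_pos: [0.4932, 0.0765, 0.1361]
orientation: [-0.744, -3.047, 0.012]
contact_force: [-7.8, -13.1, 8.4]
gripper_width: 0.0344
grasp_force: 7.9
```

```bash
python3 -c "
from h import *
import cv2
look();arc(-.3,.02)
a=r.read_camera('top')['img']
cv2.imwrite('pics/d.png',cv2.resize(a[105:240,180:330],None,fx=4.4,fy=4.4,interpolation=cv2.INTER_CUBIC))
"
```

```text
side handle_knob [0.492 0.071 0.156] 0.95 angle -0.253 r 0.158
side lid_lug [ 0.718 -0.015  0.094] 0.6 angle -0.053 r 0.084
top lid_lug [ 0.719 -0.016  0.097] 0.72 angle -0.058 r 0.085
TCP angle -0.287 r 0.1599 z 0.1361 F [ -7.5 -13.6   8.1]
{"x": 0.000, "y": 0.002, "z": 0, "twist": 0},
```

View pics/d.png

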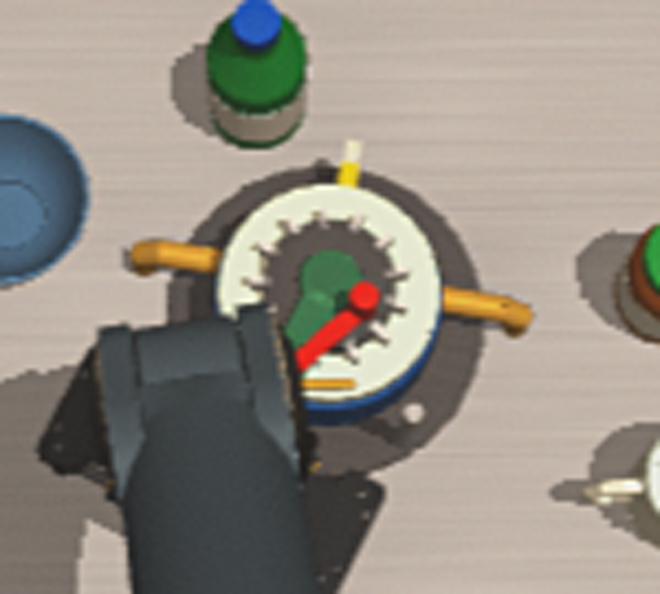

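The yellow lug (350,173) lies on the white mark (352,150) and stays there under about 15 N at the knob. The lid is home, so I'll unload, open and rise.

Emit:
play_rows:
  steps:
    - {"x": 0, "y": -0.004, "z": 0, "twist": 0}
    - {"x": 0, "y": -0.008, "z": 0, "twist": 0}
    - {"x": 0, "y": -0.011, "z": 0, "twist": 0}
    - {"x": 0, "y": -0.011, "z": 0, "twist": 0}

```text
time_s: 18.25
eef_pos: [0.4909, 0.07, 0.1363]
orientation: [0.743, 3.052, -0.003]
contact_force: [-1.3, -7.0, 0.5]
gripper_width: 0.0341
grasp_force: 3.2
```

Emit:
play_rows:
  hand: 0.055
  steps:
    - {"x": 0, "y": 0, "z": 0, "twist": 0}
    - {"x": 0, "y": 0, "z": 0, "twist": 0}
    - {"x": 0, "y": 0, "z": 0, "twist": 0}
    - {"x": 0, "y": 0, "z": -0.02, "twist": 0}
    - {"x": 0, "y": 0, "z": -0.05, "twist": 0}
    - {"x": 0, "y": 0, "z": -0.09, "twist": 0}
    - {"x": 0, "y": 0, "z": -0.12, "twist": 0}
    - {"x": 0, "y": 0, "z": -0.12, "twist": 0}
    - {"x": 0, "y": 0, "z": -0.12, "twist": 0}

```text
time_s: 19.15
eef_pos: [0.491, 0.0733, 0.2569]
orientation: [0.737, 3.053, 0.003]
contact_force: [0.2, -0.6, -0.3]
gripper_width: 0.0548
grasp_force: 0.0
```

```bash
python3 -c "
from h import *
look();plan([])
for q in('mug','bowl','jar','soap','cup','brush'):
  print(q,[(np.round(d['at'],3),d['conf']) for d in r.mark_of(q,'side')[:1]])
"
```

```text
side handle_knob [0.489 0.062 0.156] 0.95 angle -0.192 r 0.158
side lid_lug [ 0.72  -0.013  0.093] 0.93 angle -0.03 r 0.085
top lid_lug [ 0.718 -0.019  0.095] 0.7 angle -0.094 r 0.086
t 19.45 p [0.4903 0.0721 0.2555] yaw 62.8 F [-0.3 -0.3 -0. ] w 0.0552 toolx [-0.889  0.458  0.002] tooly [ 0.458  0.889 -0.001]
mug [(array([ 0.51 , -0.237, -0.   ]), 0.82)]
bowl [(array([0.712, 0.226, 0.002]), 0.98)]
jar [(array([ 0.652, -0.233,  0.003]), 0.93)]
soap [(array([ 0.792,  0.05 , -0.002]), 0.7)]
cup [(array([0.6  , 0.277, 0.   ]), 0.61)]
brush [(array([ 0.31 , -0.221,  0.001]), 0.96)]
```

```bash
python3 -c "
from bench import r
print(r.hand_in())"
```

```text
the job is handed in; nothing more can be done
None
```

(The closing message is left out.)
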